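# Third hand for the accumulator cover of a valve body

### The arm

A 6-joint arm with a two-finger parallel gripper is mounted at the origin on the work surface. World frame = base frame: x ahead of the robot, y to its left, z up, the work surface at z = 0. Lengths are in m, angles in rad, forces in N, time in s.
With the tool pointing down it reaches from about 0.35 to 0.85 m from the base axis. Payload 8.1 kg.
Tool frame: the origin (TCP) lies between the finger pads, 19 mm behind the fingertips; this is the grasp point; z points along the fingers, y is the direction in which the jaws open and shut (so a half turn about z gives the same grasp; the last joint's range is limited). The gripper opens to 85 mm and grips with 20 to 120 N. Pads are 22 mm wide; open, the fingers measure 114 mm over their backs; the gripper's body (76 mm by 85 mm) begins 54 mm behind the grasp point. The pads swing forward as they close: fully open they stand 13 mm farther back than shut.
Start: joints at [-1.291, 0.13, 1.488, -0, 1.523, -0.085], TCP at [0.214, -0.561, 0.25] pointing down, gripper open.
Joint ranges: [-2.96, 2.96], [-0.89, 2.26], [0.02, 2.5], [-1.34, 4.48], [0, 2.73], [-2.66, 2.66]. Speed limits (rad/s): [2.39, 2.39, 2.79, 3.14, 3.14, 3.14].

### API

Orientations are given as a unit quaternion [x, y, z, w].
In Python, from rig import manip gives the robot as it stands.
- The arm moves only by the tool send_rows, never from a script. Its argument "plan" is one flat list of numbers, 7 for each row, row after row: the opening, from 0 (shut) to 1 (fully open), then the shift along the tool's x, y, z in mm, then the turn, a rotation vector about the tool's x, y, z in degrees. A call has 1 to 5 rows; each row is the pose to reach, as a shift and turn from the pose measured when the call began, along the tool's axes at that moment; what a row does not reach only later rows make up. A row lasts 1/12 s, in which the tool goes at most 41.7 mm and 7.16 degrees, less where a joint would pass 70% of its speed; a pose out of reach is approached as far as the arm can. A call with a gripper value outside its range is refused whole. The fingers move at their own pace and stop on an object; the grip force is fixed at half the most. Time passes only in rows, so rows that repeat a pose let the fingers close. It gives the time, the measured TCP pose, the force and the opening at its end, in the units of the state.
- manip.get_state(): the state, without advancing time (a new reading comes with each control period).
- manip.camera(name): name is "side" or "top"; returns a dict with "image" (480x640x3 uint8, red, green, blue), "depth" (480x640 float32, m along the optical axis (not along the pixel's ray), 0 where there is no reading), "fx", "fy", "cx", "cy" (pixels), "k1" (the pictures are not rectified: a ray, as slopes to the right and down, at radius r is drawn at 1 + k1 r^2 times it, then the intrinsics apply), "R" (3x3) and "t" (3): a world point X has camera coordinates R X + t. Camera axes: x right, y down, z forward; pixel columns grow to the right and rows downward; lengths in m; the calibration is good to about 2 mm. A picture is of the moment at which its call begins.
- manip.finish_job(): hands the job in, once; it reports no verdict.
The state is a dict: "time": time; "joint_pos": joint angles; "dq": joint speeds; "joint_torque": joint torques, N m; "tool_pos": TCP position; "ee_rot": TCP orientation; "force": force on the tool from outside, world axes, zero at the start; "wrist_torque": the same for the moment, N m; "width": opening from 0.0 (shut) to 1.0 (fully open).
Only numpy, scipy, OpenCV 4.12 (cv2) and the standard library are available. Lean on these libraries where they do the work, as an engineer would, in place of code of your own. Each camera call takes 0.05 s, during which the arm holds its last target. There are 200 camera calls.

### The job

Pick up the aluminium accumulator cover from its mat and lean it in place on the pad of the tilted valve body, its two slots down on the brass guide studs, so that it rests by itself on the four spring pistons when you let go. Then, with the fingers closed, press squarely and gently on the round boss in its middle, clear of the screw holes, so that it goes down level against its springs until the screws can catch, and hold it there with a steady push of about 15 N (12 to 20 N) while I start them: hold for a few seconds and finish while still holding. Leave everything else on the bench as it lies.

Things in the scene. Friction and masses are not known exactly. Their poses are not given: they have to be found in the camera images.
- cover: bright aluminium cover, 110 long (its x) x 62 wide (its y) x 14 mm thick, about 0.24 kg, lying flat, right side up, on the left or right one of two black rubber mats (3 mm thick). Origin: centre of its underside; z out of its top face. Its side edges are free to grip across the 62 mm; four screw holes lie near them.
- boss (a point): on the cover: centre of the top of the round, darker machined boss in the middle of its top face, 36 mm across, 3 mm high; this point is 17 mm above the cover's origin.
- slots (a point): on the cover: midway between the inner ends of the two open slots in its -x end edge, 45 mm from the cover's origin along -x. Slots 12 mm wide, 10 mm deep in from the edge, right through the thickness, centred at y = +-18 mm.
- valve_body: brown valve body casting, 220 x 170 mm, fixed in a blue bench stand, its face tilted 40 degrees from level, facing up and towards the robot. Origin: centre of its raised aluminium pad (62 mm in y, 110 mm in x, rigid, 8 mm above the brown face), 130 mm above the bench; x up the slope, y left, z out of the pad. With the cover home its frame lies straight out along z from this one.
- studs (a point): on the pad: midway between the feet of the two fixed brass guide studs, at x = -49, y = +-18 mm of the valve body. Studs 8 mm thick, standing 26 mm out of the pad along z. The cover is home when the inner ends of its slots rest on them.
- pistons (a point): 8 mm out from the pad's centre: level of the tops of four white spring pistons, 20 mm across, at x = +-26, y = +-19 mm of the valve body. They hold the leaning cover 8 mm off the pad, push back with about 5 N in all at first and 2 N more per mm; a push of 15 N leaves a gap of about 2.5 mm, over 20 N brings the cover onto the rigid pad.
- upper_edge (a point): on the valve body at x = 70 mm: the row of four fixed solenoids along its upper edge, at y = +-62 and +-95 mm, 24 mm across, standing up to 22 mm above the pad. Beside the pad, lower down, the brown face is clear for fingers out to y = +-105 mm.
- separator: the other plate: a plain dark steel separator plate, 130 x 64 x 5 mm, loose, flat on one of the two black rubber mats; bystander
- solenoid0: loose solenoid standing on the left mat, 24 mm across, 44 mm tall; bystander (origin: centre of underside)
- solenoid1: as solenoid0
- solenoid2: as solenoid0
- screwdriver: blue screwdriver lying on the bench before the right mat, about 200 mm; bystander
- grease_tub: white tub of assembly grease, 80 mm across, 75 mm tall, red brush handle up to 135 mm; bystander
- bar_clamp: one-hand bar clamp lying on the bench before the left mat, 300 x 110 x 24 mm; bystander
Not all that is in view belongs to the job. What is meant by the cover is not blue, and is the smaller of those in its own colour.

How it is judged:
By the outcome, as a careful person would: the job done as asked, in the order asked, and still so for the second after the job is handed in, while the arm keeps its last pose, push and grip.
It also fails if it takes over 54 s, if anything falls off the work surface, if the arm or the gripper's body presses on something with over 40 N, if the wrist force passes 120 N, or if a joint passes its speed limit or range.

## Working session

There is one attempt and no reset: what is moved stays moved. The work goes in short steps, Python scripts to look and compute and a tool call to move; the robot and the scene stay as the last step left them, time stands still between calls to the robot, and variables do not carry over. Pictures are saved under pics/ and viewed, about 8 in all and at most 12, crops included, and the job is handed in when it is done.

Besides the shell and the picture viewer there is one more tool, called after "Emit:" by a JSON object that holds its "method" and its "body", one argument or row to a line. send_rows: Moves the arm, as the interface text tells. Its arguments: {"type":"object","properties":{"plan":{"type":"array","items":{"type":"number"}}},"required":["plan"]}

```bash
mkdir -p pics; cat > h.py <<'E'
import numpy as np, cv2
from rig import manip
from scipy.spatial.transform import Rotation as R
def cam(n,save=None):
    c=manip.camera(n)
    if save: cv2.imwrite('pics/'+save,cv2.cvtColor(c['image'],cv2.COLOR_RGB2BGR))
    return c
def cloud(c):
    K=np.array([[c['fx'],0,c['cx']],[0,c['fy'],c['cy']],[0,0,1.]])
    v,u=np.mgrid[:480,:640]
    p=np.stack([u,v],-1).reshape(-1,1,2).astype(float)
    s=cv2.undistortPoints(p,K,np.array([c['k1'],0,0,0.])).reshape(480,640,2)
    d=c['depth'].astype(float)
    X=np.dstack([s[...,0]*d,s[...,1]*d,d])
    W=(X-np.array(c['t']))@np.array(c['R'])
    W[d==0]=np.nan
    return W
def proj(c,P):
    K=np.array([[c['fx'],0,c['cx']],[0,c['fy'],c['cy']],[0,0,1.]])
    rv,_=cv2.Rodrigues(np.array(c['R'],float))
    return cv2.projectPoints(np.array(P,float).reshape(-1,1,3),rv,np.array(c['t'],float),K,np.array([c['k1'],0,0,0.]))[0].reshape(-1,2)
def move(pos,Rt):
    "shift mm and rotvec deg in current tool axes to reach pos, Rt(matrix)"
    s=manip.get_state(); R0=R.from_quat(s['ee_rot']).as_matrix()
    return (R0.T@(np.array(pos)-s['tool_pos'])*1000).round(1), np.degrees(R.from_matrix(R0.T@Rt).as_rotvec()).round(2)
E
python3 - <<'E'
from h import *
a=cam('top','top1.png');b=cam('side','side1.png')
for c in(a,b):print(c['fx'],c['k1'],c['t'],-np.array(c['R']).T@c['t'])
np.save('wt.npy',cloud(a));np.save('ws.npy',cloud(b))
s=manip.get_state();print(s)
E
```

```text
458.49207937288423 -0.015939312460894757 [0.08082646 0.5238166  0.97596024] [0.2946541  0.01468756 1.07069061]
606.3987221184742 -0.09055908765779103 [0.38271324 0.29887093 1.03779155] [-0.16745824  0.75045074  0.84946217]
{'time': 0.1, 'joint_pos': array([-1.29139291e+00,  1.31090404e-01,  1.48918831e+00, -1.57814195e-05,
        1.52301347e+00, -8.53723854e-02]), 'dq': array([-0.00029015, -0.00173734, -0.00229217,  0.00111269,  0.0016064 ,
       -0.00036374]), 'joint_torque': array([ 1.57746512e-03, -5.70949888e+01, -5.01944625e+01, -2.58781520e-04,
        8.06785945e-03,  7.84265922e-05]), 'tool_pos': array([ 0.21394349, -0.56005146,  0.24903662]), 'ee_rot': array([ 9.83412959e-01,  1.81378693e-01, -9.01556768e-05, -8.45008077e-04]), 'force': array([-0.04371158,  0.3338193 ,  0.59891303]), 'wrist_torque': array([0.08415741, 0.0715486 , 0.02914343]), 'width': 0.999175190224628}
```

View pics/top1.png

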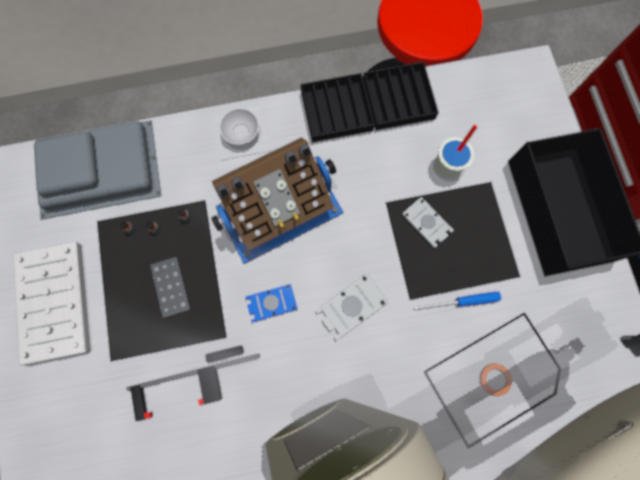

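View pics/side1.png

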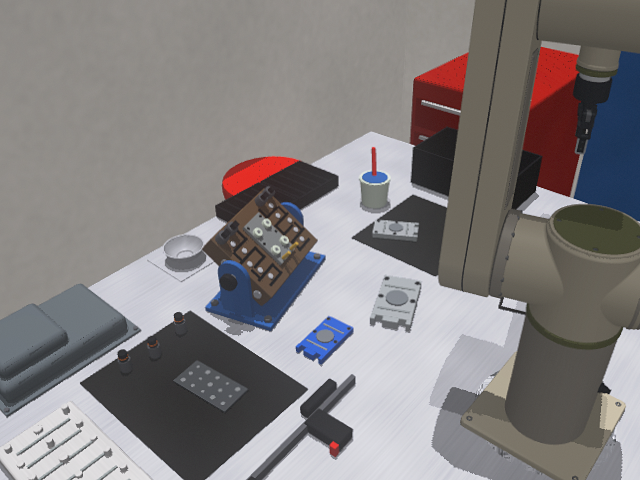

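Top view: the candidates are the aluminium plate on the right mat (428,222), a larger aluminium one on the bare bench (352,306), a blue one (272,303) and the dark separator (170,287). I choose the one at (428,222): it is aluminium, the smaller of the two in that colour, and on a mat. The valve body is at (277,197). Next I'll check the choice in a crop.

```bash
python3 - <<'E'
from h import *
im=cv2.imread('pics/top1.png')
a=cv2.resize(im[185:260,390:470],None,fx=5,fy=5,interpolation=cv2.INTER_CUBIC)
b=cv2.resize(im[150:250,225:335],None,fx=3.75,fy=3.75,interpolation=cv2.INTER_CUBIC)
cv2.imwrite('pics/crop1.png',np.hstack([a,b[:375]]))
W=np.load('wt.npy')
g=cv2.cvtColor(im,cv2.COLOR_BGR2HSV)
# cover
sub=np.zeros((480,640),bool);sub[190:255,395:465]=1
m=sub&(W[...,2]>0.010)&(W[...,2]<0.04)
n,l,st,ce=cv2.connectedComponentsWithStats(m.astype(np.uint8));k=1+np.argmax(st[1:,4]);m=l==k
P=W[m];print(m.sum(),np.percentile(P[:,2],[5,25,50,75,95]))
r=cv2.minAreaRect((P[:,:2]*1000).astype(np.float32));print(r)
mat=sub&(W[...,2]<0.006)&(g[...,2]<60);print('mat z',np.median(W[mat][:,2]))
br=sub&(g[...,2]>100)
P2=W[br];print('bright rect',cv2.minAreaRect((P2[np.isfinite(P2[:,0])][:,:2]*1000).astype(np.float32)),br.sum())
for u,v in [(428,222),(411,205),(275,195),(279,224),(296,217),(265,184),(282,184),(272,213),(291,204)]:print(u,v,W[v,u].round(4))
E
```

```text
1152 [0.01256285 0.01484803 0.01632154 0.0178648  0.02026789]
((532.85595703125, -298.6885070800781), (110.23540496826172, 64.62802124023438), 29.842166900634766)
mat z 0.001938382347014848
bright rect ((539.8536987304688, -292.7953186035156), (140.64077758789062, 163.068115234375), 78.2795639038086) 1601
428 222 [ 0.5308 -0.2984  0.0205]
411 205 [ 5.854e-01 -2.746e-01  5.000e-04]
275 195 [0.6294 0.0422 0.1355]
279 224 [0.5696 0.0461 0.1163]
296 217 [0.5777 0.0072 0.1163]
265 184 [0.6505 0.0579 0.1558]
282 184 [0.6438 0.0227 0.1544]
272 213 [0.5952 0.0563 0.1223]
291 204 [0.6073 0.0123 0.1211]
```

View pics/crop1.png

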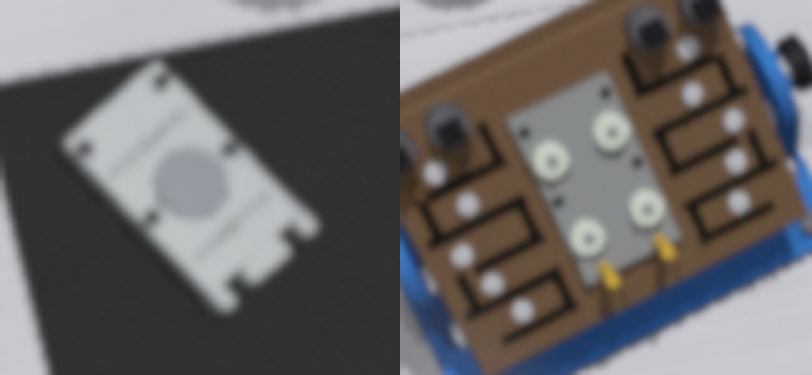

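```bash
cat >> h.py <<'E'
def valve(x,y,yaw):
    A=R.from_euler('ZY',[yaw,-40],degrees=True).as_matrix()
    return A,np.array([x,y,.130])
FEAT=np.array([[26,19,8],[26,-19,8],[-26,19,8],[-26,-19,8],[-49,18,26],[-49,-18,26],[55,31,0],[55,-31,0],[-55,-31,0],[-55,31,0],[-49,18,0],[-49,-18,0]])/1e3
E
python3 - <<'E'
from h import *
from scipy.optimize import least_squares
c=cam('top');s=cam('side','side2.png')
q=np.array([[550,160],[610,130],[587,238],[647,207],[615,288],[672,257],[507,117],[607,70],[682,243],[590,288]],float)
q=np.c_[225+(q[:,0]-400+.5)/3.75-.5,150+(q[:,1]+.5)/3.75-.5]
def f(p):
    A,o=valve(*p); return (proj(c,FEAT[:10]@A.T+o)-q).ravel()
r=least_squares(f,[.61,.03,22],x_scale=[.01,.01,1],loss='soft_l1');print(r.x,r.fun.reshape(-1,2).round(1).tolist())
A,o=valve(*r.x)
W=np.load('wt.npy');
# depth check: plane of pistons/pad in top & side
for w in('wt.npy','ws.npy'):
    L=(np.load(w)-o)@A
    m=(abs(L[...,0])<.05)&(abs(L[...,1])<.026)&(abs(L[...,2])<.02)
    print(w,m.sum(),np.percentile(L[m][:,2],[10,50,90]))
    mf=(abs(L[...,0])<.06)&(abs(L[...,1])>.04)&(abs(L[...,1])<.1)&(abs(L[...,2])<.025)
    B=np.c_[L[mf][:,:2],np.ones(mf.sum())];print('face fit',np.linalg.lstsq(B,L[mf][:,2],rcond=None)[0])
im=cv2.imread('pics/side2.png')
def ov(im,c,P,x0,y0,w,h,k):
    I=cv2.resize(im[y0:y0+h,x0:x0+w],None,fx=k,fy=k,interpolation=cv2.INTER_CUBIC)
    for u,v in proj(c,P): cv2.drawMarker(I,(int((u-x0+.5)*k),int((v-y0+.5)*k)),(0,0,255),cv2.MARKER_CROSS,9,1)
    return I
I1=ov(im,s,FEAT@A.T+o,200,180,130,120,4)
Rc=R.from_euler('Z',29.84,degrees=True).as_matrix()
CP=np.array([[55,31,14],[55,-31,14],[-55,31,14],[-55,-31,14],[0,0,17],[-45,18,14],[-45,-18,14]])/1e3@Rc.T+[.5329,-.2987,.003]
I2=ov(im,s,CP,360,205,70,120,4)
cv2.imwrite('pics/ov.png',np.hstack([I1,I2]))
im=cv2.imread('pics/top1.png')
E
```

```text
[ 0.62352579  0.03893415 16.22855657] [[0.4, 0.4], [0.5, 0.5], [0.5, 0.2], [0.1, 0.6], [-0.5, -1.7], [-0.8, -1.0], [0.3, 1.5], [0.1, 1.0], [-0.2, -1.5], [-0.7, -0.9]]
wt.npy 1067 [-0.00211514  0.00057049  0.00822628]
face fit [ 0.00107438  0.00116585 -0.00755822]
ws.npy 867 [-0.00161996  0.00127522  0.00899896]
face fit [ 1.53007593e-02 -8.12453361e-05 -6.40132542e-03]
```

View pics/ov.png

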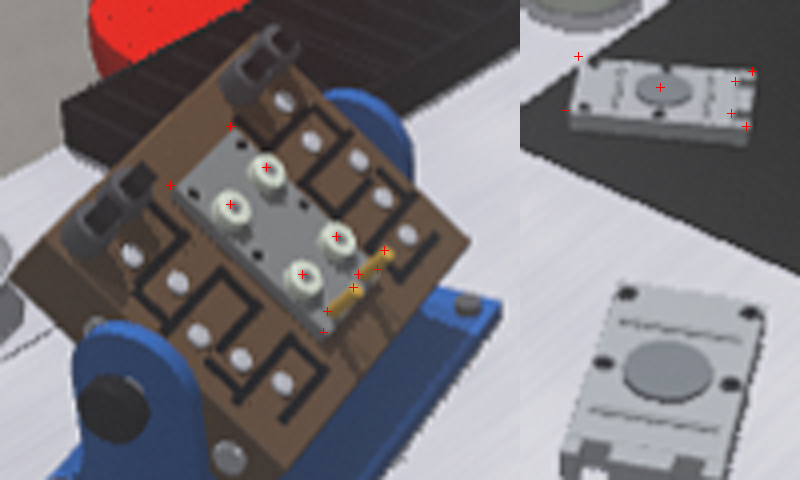

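The side overlay sits about 1 px (2 mm) off, and the plate on the mat does have the open slots at its lower-right end, so the choice is confirmed. I'll fit both cameras together and then move.

```bash
python3 - <<'E'
from h import *
from scipy.optimize import least_squares
c=cam('top');s=cam('side')
q=np.array([[550,160],[610,130],[587,238],[647,207],[615,288],[672,257],[507,117],[607,70],[682,243],[590,288]],float)
q=np.c_[225+(q[:,0]-400+.5)/3.75-.5,150+(q[:,1]+.5)/3.75-.5]
ids=[0,1,2,3,4,5,6,7,9]
qs=np.array([[235,208],[268,170],[304,276],[339,237],[331,308],[390,250],[176,188],[236,130],[325,338]],float)
qs=np.c_[200+(qs[:,0]+.5)/4-.5,180+(qs[:,1]+.5)/4-.5]
def f(p):
    A,o=valve(*p[:3]);P=FEAT@A.T+o
    return np.r_[(proj(c,P[:10])-q).ravel(),(proj(s,P[ids])-qs).ravel()*.8]
r=least_squares(f,[.62,.03,18],x_scale=[.01,.01,1],loss='soft_l1');print(r.x,r.fun.reshape(-1,2).round(1).tolist())
# cover: corners/boss both cams
qc=np.array([[190,183],[262-24,286],[294,237]])  # boss, slot inner ends (approx)
t=np.array([[155,62],[65,143],[190,183]],float);t=np.c_[390+(t[:,0]+.5)/5-.5,185+(t[:,1]+.5)/5-.5]
u=np.array([[664,88],[755,70]],float);u=np.c_[360+(u[:,0]-520+.5)/4-.5,205+(u[:,1]+.5)/4-.5]
def g(p):
    Rc=R.from_euler('Z',p[2],degrees=True).as_matrix()
    P=np.array([[55,-31,14],[55,31,14],[0,0,17],[-55,-31,14]])/1e3@Rc.T+[p[0],p[1],.003]
    return np.r_[(proj(c,P[:3])-t).ravel(),(proj(s,P[2:])-u).ravel()*.8]
k=least_squares(g,[.5329,-.2987,29.8],x_scale=[.01,.01,1]);print(k.x,k.fun.reshape(-1,2).round(1).tolist())
x,y,w=k.x
Rt=R.from_euler('Z',29.84 if abs(w-29.84)>3 else (w+29.84)/2,degrees=True).as_matrix()@np.diag([1,-1,-1])
print(move([x,y,.09],Rt))
E
```

```text
[ 0.62232898  0.03898903 15.92454085] [[0.5, 0.9], [0.6, 1.0], [0.5, 0.7], [0.2, 1.2], [-0.5, -1.2], [-0.8, -0.4], [0.5, 1.9], [0.3, 1.6], [-0.2, -0.9], [-0.7, -0.4], [-0.7, -0.6], [-0.1, -0.4], [-0.1, -0.2], [-0.3, -0.0], [4.6, -3.9], [-0.9, 0.3], [-0.8, -0.5], [-0.8, -0.7], [-0.1, -0.9]]
[ 0.53236719 -0.29902937 29.86969945] [[0.3, 0.1], [-0.2, 0.2], [0.5, 0.2], [-0.6, -0.3], [-0.3, 0.3]]
(array([ 390.6, -130.4,  159.7]), array([-0.04, -0.01, -8.95]))
```

Emit:
{"method": "send_rows", "body": {
  "plan": [1,40,-13,10,0,0,-4,1,80,-27,20,0,0,-9,1,120,-40,30,0,0,-9,1,160,-53,40,0,0,-9,1,200,-67,50,0,0,-9]
}}

```text
time: 0.72
tool_pos: [0.3716, -0.4305, 0.2013]
ee_rot: [0.966, 0.258, 0.0, -0.0]
force: [0.2, -0.8, 0.5]
width: 1.004
```

Emit:
{"method": "send_rows", "body": {
  "plan": [1,39,-13,12,0,0,0,1,78,-26,25,0,0,0,1,117,-39,40,0,0,0,1,156,-52,60,0,0,0,1,190,-64,90,0,0,0]
}}

```text
time: 1.13
tool_pos: [0.4991, -0.2883, 0.1221]
ee_rot: [0.966, 0.258, 0.002, 0.001]
force: [1.0, -0.7, 0.3]
width: 0.994
```

```bash
python3 - <<'E'
from h import *
s=manip.get_state();print(s['time'],s['tool_pos'],s['force'],s['dq'].round(3))
Rt=R.from_euler('Z',29.86,degrees=True).as_matrix()@np.diag([1,-1,-1])
print(move([.5325,-.2990,.04],Rt))
E
```

```text
1.1333 [ 0.49910771 -0.2883366   0.12205133] [ 1.00107848 -0.7084116   0.34507474] [ 0.684  0.495  0.071 -0.007 -0.56   0.681]
(array([23.4, 25.6, 82.2]), array([ 0.19, -0.13,  0.05]))
```

Emit:
{"method": "send_rows", "body": {
  "plan": [1,23,25,20,0,0,0,1,23,25,50,0,0,0,1,23,25,80,0,0,0,1,23,25,80,0,0,0,1,23,25,80,0,0,0]
}}

```text
time: 1.55
tool_pos: [0.53, -0.2974, 0.0401]
ee_rot: [0.966, 0.258, -0.0, -0.001]
force: [1.2, 0.1, -0.7]
width: 1.002
```

```bash
python3 - <<'E'
from h import *
c=cam('side','side3.png');im=cv2.imread('pics/side3.png')
I=cv2.resize(im[150:260,330:460],None,fx=5,fy=5,interpolation=cv2.INTER_CUBIC);cv2.imwrite('pics/c3.png',I)
s=manip.get_state();print(s['time'],s['tool_pos'],s['force'],s['dq'].round(3))
Rt=R.from_euler('Z',29.86,degrees=True).as_matrix()@np.diag([1,-1,-1])
print(move([.5325,-.2990,.024],Rt))
E
```

```text
1.6 [ 0.53154256 -0.29868385  0.04266248] [0.28571434 0.04042731 1.20311315] [-0.005 -0.041 -0.033  0.    -0.008  0.   ]
(array([ 0.6,  0.7, 18.7]), array([ 0.14, -0.1 ,  0.04]))
```

View pics/c3.png

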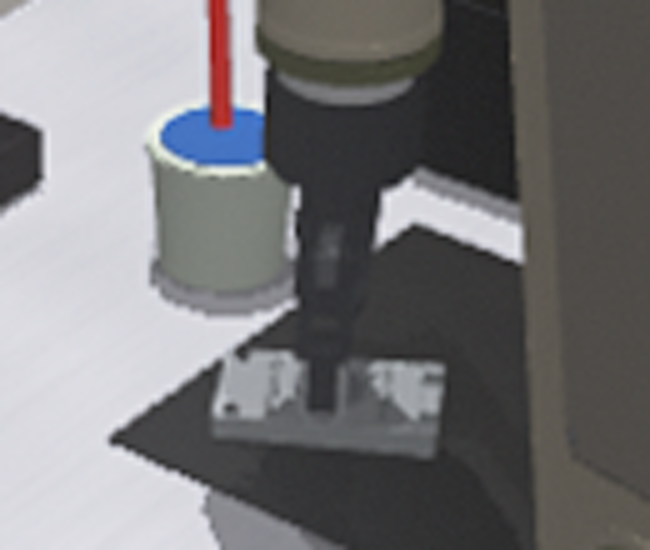

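The near finger's tip is at (322,412), centred on the cover and well above the mat. Descending.

Emit:
{"method": "send_rows", "body": {
  "plan": [1,0.5,0.5,8,0,0,0,1,0.5,0.5,15,0,0,0,1,0.5,0.5,18.5,0,0,0,1,0.5,0.5,18.5,0,0,0,1,0.5,0.5,18.5,0,0,0]
}}

```text
time: 2.02
tool_pos: [0.5322, -0.299, 0.0243]
ee_rot: [0.966, 0.258, 0.001, 0.001]
force: [0.3, -0.3, 0.5]
width: 1.002
```

```bash
python3 - <<'E'
from h import *
s=manip.get_state();print(s['time'],s['tool_pos'],s['force'])
c=cam('side','side4.png');im=cv2.imread('pics/side4.png')
I=cv2.resize(im[200:250,360:430],None,fx=8,fy=8,interpolation=cv2.INTER_CUBIC);cv2.imwrite('pics/c4.png',I)
# rays: for finger at cover y=+43, heights -> px
Rc=R.from_euler('Z',29.86,degrees=True).as_matrix()
for yy in(.042,.055):print([(8*(proj(c,Rc@[0,yy,0]+[.5325,-.299,z])[0]-[360,200])).round().tolist() for z in(.003,.008,.013)])
E
```

```text
2.0167 [ 0.5321751  -0.29896585  0.02432699] [ 0.34084444 -0.26095004  0.48993743]
[[263.0, 332.0], [264.0, 318.0], [265.0, 305.0]]
[[259.0, 356.0], [260.0, 343.0], [260.0, 329.0]]
```

View pics/c4.png

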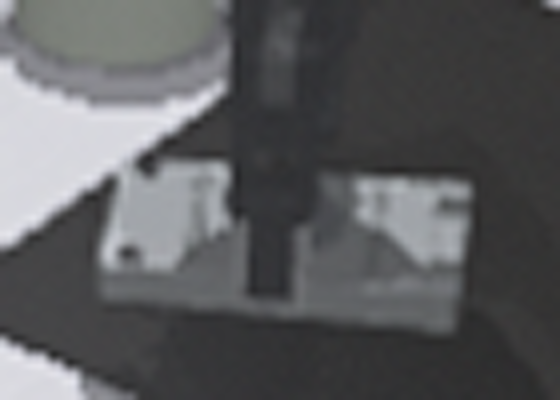

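Emit:
{"method": "send_rows", "body": {
  "plan": [1,0,0,7,0,0,0,1,0,0,7,0,0,0,0.7,0,0,7,0,0,0,0.4,0,0,7,0,0,0,0.4,0,0,7,0,0,0]
}}

```text
time: 2.48
tool_pos: [0.5328, -0.2994, 0.0182]
ee_rot: [0.966, 0.258, 0.002, 0.002]
force: [0.2, 0.3, -1.7]
width: 0.711
```

Emit:
{"method": "send_rows", "body": {
  "plan": [0.4,0,0,0,0,0,0,0.4,0,0,0,0,0,0,0.4,0,0,0,0,0,0,0.4,0,0,0,0,0,0,0.4,0,0,0,0,0,0]
}}

```text
time: 2.9
tool_pos: [0.5327, -0.2993, 0.018]
ee_rot: [0.966, 0.258, 0.002, 0.001]
force: [0.2, -0.2, -1.7]
width: 0.71
```

Emit:
{"method": "send_rows", "body": {
  "plan": [0.4,0,0,-15,0,0,0,0.4,0,0,-50,0,0,0,0.4,0,0,-90,0,0,0,0.4,0,0,-130,0,0,0,0.4,0,0,-165,0,0,0]
}}

```text
time: 3.32
tool_pos: [0.532, -0.299, 0.1854]
ee_rot: [0.966, 0.258, 0.002, 0.002]
force: [-0.2, -0.1, -1.5]
width: 0.707
```

```bash
cat >> h.py <<'E'
VX,VY,VYAW=.6229,.0390,16.1
def tgt(loc,h=15):
    "TCP pose with cover origin at valve-local loc (mm), cover h mm below TCP"
    A,o=valve(VX,VY,VYAW)
    return A@(np.array(loc)/1e3+[0,0,h/1e3])+o, A@np.diag([1,-1,-1])
def rep():
    s=manip.get_state();A,o=valve(VX,VY,VYAW)
    print('t',round(s['time'],2),'tcp local mm',((s['tool_pos']-o)@A*1e3).round(1),'F local',(s['force']@A).round(1),'M',(s['wrist_torque']@A).round(2),'w',round(s['width'],3),
     'rot err deg',np.degrees(R.from_matrix(np.diag([1,-1,-1])@A.T@R.from_quat(s['ee_rot']).as_matrix()).as_rotvec()).round(2),'q',s['joint_pos'].round(2))
E
python3 - <<'E'
from h import *
rep()
p,r=tgt([5,0,70]);print(p,move(p,r))
E
```

```text
t 3.32 tcp local mm [-103.  -299.5  158.8] F local [-1.1 -0.  -1. ] M [-0.07 -0.05  0.  ] w 0.707 rot err deg [  4.6  -39.63 -13.3 ] q [-0.6   0.19  1.54  0.    1.41  0.45]
[0.57408596 0.02491055 0.19832772] (array([ 197.9, -259.8,  -13.5]), array([-4.6 , 39.63, 13.3 ]))
```

Emit:
{"method": "send_rows", "body": {
  "plan": [0.4,24,-32,-6,-0.6,5,1.7,0.4,48,-64,-12,-1.2,10,3.3,0.4,73,-96,-16,-1.9,16,5.4,0.4,97,-128,-20,-2.6,22,7.4,0.4,122,-160,-22,-3.2,28,9.4]
}}

```text
time: 3.73
tool_pos: [0.5584, -0.0983, 0.2084]
ee_rot: [0.954, 0.17, 0.245, -0.034]
force: [0.6, 0.9, -1.9]
width: 0.707
```

```bash
python3 - <<'E'
from h import *
rep()
p,r=tgt([5,0,60]);print(p,move(p,r))
E
```

```text
t 3.73 tcp local mm [ -26.3 -114.   124.3] F local [-0.6  0.7 -2. ] M [ 0.01  0.36 -0.04] w 0.707 rot err deg [  1.3  -11.29  -3.76] q [-0.48 -0.3   2.05  0.4   1.06  0.6 ]
[0.58026173 0.0266931  0.19066727] (array([  47.9, -110.3,   44.1]), array([-1.3 , 11.29,  3.76]))
```

Emit:
{"method": "send_rows", "body": {
  "plan": [0.4,14,-36,6,-0.6,5.5,1.8,0.4,30,-73,16,-1.3,11.3,3.8,0.4,48,-110,30,-1.3,11.3,3.8,0.4,48,-110,44,-1.3,11.3,3.8,0.4,48,-110,44,-1.3,11.3,3.8]
}}

```text
time: 4.15
tool_pos: [0.5785, 0.0302, 0.1876]
ee_rot: [0.931, 0.134, 0.337, -0.049]
force: [-0.9, -0.1, -1.6]
width: 0.705
```

Emit:
{"method": "send_rows", "body": {
  "plan": [0.4,0,0,0,0,0,0,0.4,0,0,0,0,0,0]
}}

```text
time: 4.32
tool_pos: [0.5781, 0.0301, 0.1873]
ee_rot: [0.931, 0.134, 0.336, -0.05]
force: [0.1, 0.2, -1.9]
width: 0.707
```

```bash
python3 - <<'E'
from h import *
rep()
p,r=tgt([3,0,32]);print(move(p,r))
c=cam('side','side5.png');t=cam('top','top5.png')
a=cv2.imread('pics/side5.png')[165:285,200:330];b=cv2.imread('pics/top5.png')[150:260,225:335]
cv2.imwrite('pics/c5.png',np.hstack([cv2.resize(a,None,fx=3.5,fy=3.5,interpolation=cv2.INTER_CUBIC),cv2.resize(b,(343,420),interpolation=cv2.INTER_CUBIC)]))
E
```

```text
t 4.32 tcp local mm [ 1.9  3.9 73.1] F local [-1.1  0.2 -1.6] M [0.03 0.57 0.04] w 0.707 rot err deg [ 0.3  -0.25 -0.15] q [-0.23 -0.44  2.26  0.48  0.75  0.79]
(array([ 1.2,  4. , 26.1]), array([-0.3 ,  0.25,  0.15]))
```

View pics/c5.png

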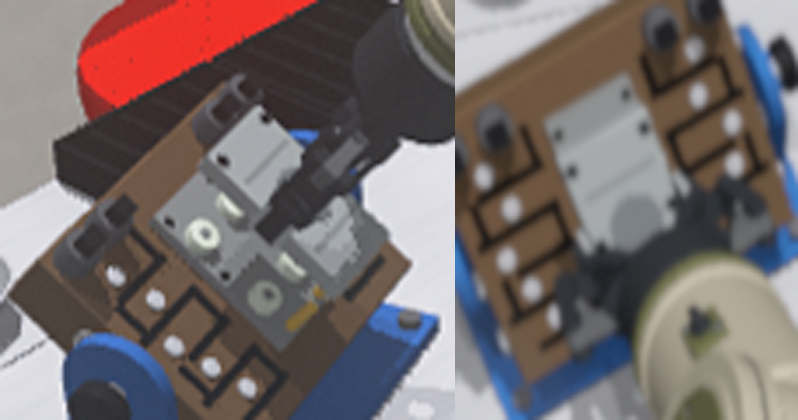

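```bash
python3 - <<'E'
from h import *
s=manip.get_state();T=R.from_quat(s['ee_rot']).as_matrix()@np.diag([1,-1,-1])
C=np.array([[55,31,14],[55,-31,14],[0,0,17]])/1e3-[0,0,.015]
P=C@T.T+s['tool_pos']
t=cam('top');c=cam('side');print(proj(t,P));p=proj(c,P);print('side crop',(p-[200,165])*3.5)
print('pts top meas (253.9,180.9) (280.5,168.9)')
E
```

```text
[[258.15047501 191.83195967]
 [286.44188869 177.82702288]
 [283.75616361 208.87408052]]
side crop [[203.48710892 147.72820638]
 [255.7704635   96.60729269]
 [301.25367923 185.60221429]]
pts top meas (253.9,180.9) (280.5,168.9)
```

Emit:
{"method": "send_rows", "body": {
  "plan": [0.4,1,2,10,-0.3,0.3,0,0.4,1,4,18,-0.3,0.3,0,0.4,1,4,26,-0.3,0.3,0,0.4,1,4,26,-0.3,0.3,0,0.4,1,4,26,-0.3,0.3,0]
}}

```text
time: 4.93
tool_pos: [0.5967, 0.0292, 0.1688]
ee_rot: [0.93, 0.131, 0.34, -0.047]
force: [-0.1, 0.2, -2.4]
width: 0.707
```

```bash
python3 - <<'E'
from h import *
rep()
c=cam('side','side6.png');t=cam('top','top6.png')
a=cv2.imread('pics/side6.png')[165:285,200:330];b=cv2.imread('pics/top6.png')[150:260,225:335]
cv2.imwrite('pics/c6.png',np.hstack([cv2.resize(a,None,fx=3.5,fy=3.5,interpolation=cv2.INTER_CUBIC),cv2.resize(b,(343,420),interpolation=cv2.INTER_CUBIC)]))
E
```

```text
t 4.93 tcp local mm [ 3.6 -2.2 47.6] F local [-1.6  0.3 -1.8] M [-0.01  0.54 -0.02] w 0.707 rot err deg [-0.14  0.11 -0.02] q [-0.22 -0.35  2.24  0.51  0.68  0.77]
```

View pics/c6.png

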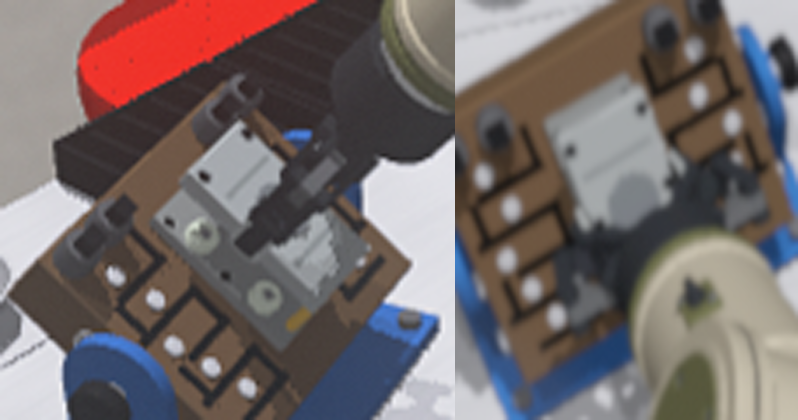

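```bash
cat >> h.py <<'E'
def pred(t,c,show=True):
    s=manip.get_state();T=R.from_quat(s['ee_rot']).as_matrix()@np.diag([1,-1,-1])
    C=np.array([[55,31,14],[55,-31,14],[0,0,17]])/1e3-[0,0,.015]
    P=C@T.T+s['tool_pos']
    print('top crop',((proj(t,P)-[225,150]+.5)*[343/110,420/110]+[455,0]).round().tolist(),'side crop',((proj(c,P)-[200,165]+.5)*3.5).round().tolist())
E
python3 - <<'E'
from h import *
rep();t=cam('top');rep();c=cam('side');rep()
pred(t,c)
p,r=tgt([3,0,32]);print(move(p,r))
E
```

```text
t 5.03 tcp local mm [ 4.2 -2.1 48.1] F local [-1.8  0.1 -1.6] M [-0.03  0.49  0.01] w 0.707 rot err deg [-0.16  0.18 -0.05] q [-0.22 -0.35  2.24  0.51  0.68  0.77]
t 5.08 tcp local mm [ 4.4 -2.  48.1] F local [-1.6  0.6 -1.6] M [-0.02  0.54 -0.  ] w 0.707 rot err deg [-0.16  0.2  -0.07] q [-0.22 -0.35  2.24  0.51  0.68  0.77]
t 5.13 tcp local mm [ 4.5 -1.9 48.1] F local [-1.6 -0.4 -1.6] M [-0.03  0.51 -0.03] w 0.707 rot err deg [-0.16  0.2  -0.07] q [-0.22 -0.35  2.24  0.51  0.68  0.77]
top crop [[558.0, 141.0], [644.0, 89.0], [636.0, 205.0]] side crop [[185.0, 167.0], [238.0, 115.0], [282.0, 204.0]]
(array([-1.5, -1.9,  1.1]), array([ 0.16, -0.2 ,  0.07]))
```

Emit:
{"method": "send_rows", "body": {
  "plan": [0.4,-1.5,-1.9,1,0.2,-0.2,0,0.4,-1.5,-1.9,1,0.2,-0.2,0,0.4,-1.5,-1.9,1,0.2,-0.2,0,0.4,-1.5,-1.9,1,0.2,-0.2,0,0.4,-1.5,-1.9,1,0.2,-0.2,0]
}}

```text
time: 5.55
tool_pos: [0.596, 0.0312, 0.1681]
ee_rot: [0.93, 0.132, 0.339, -0.048]
force: [0.5, 0.6, -2.1]
width: 0.705
```

```bash
python3 - <<'E'
from h import *
rep()
p,r=tgt([3,0,22]);print(move(p,r))
E
```

```text
t 5.55 tcp local mm [ 3.1  0.  47.2] F local [-0.8  0.5 -2.1] M [-0.01  0.52 -0.03] w 0.705 rot err deg [ 0.04  0.02 -0.08] q [-0.21 -0.35  2.24  0.51  0.68  0.77]
(array([-0.1,  0. , 10.2]), array([-0.04, -0.02,  0.08]))
```

Emit:
{"method": "send_rows", "body": {
  "plan": [0.4,0,0,2,0,0,0,0.4,0,0,4,0,0,0,0.4,0,0,7,0,0,0,0.4,0,0,10,0,0,0,0.4,0,0,10,0,0,0]
}}

```text
time: 5.97
tool_pos: [0.6021, 0.0333, 0.1596]
ee_rot: [0.93, 0.132, 0.338, -0.048]
force: [-0.6, -0.2, -2.8]
width: 0.705
```

```bash
python3 - <<'E'
from h import *
rep()
c=cam('side','side7.png');t=cam('top','top7.png');pred(t,c)
a=cv2.imread('pics/side7.png')[190:270,240:320];b=cv2.imread('pics/top7.png')[150:260,225:335]
cv2.imwrite('pics/c7.png',np.hstack([cv2.resize(a,(560,560),interpolation=cv2.INTER_CUBIC)[:420,:440],cv2.resize(b,(343,420),interpolation=cv2.INTER_CUBIC)]))
p,r=tgt([3,0,10]);print(move(p,r))
E
```

```text
t 5.97 tcp local mm [ 2.5  0.3 36.5] F local [-2.3 -0.  -1.7] M [-0.09  0.57  0.01] w 0.705 rot err deg [ 0.07 -0.04 -0.07] q [-0.21 -0.31  2.23  0.52  0.66  0.76]
top crop [[553.0, 140.0], [638.0, 89.0], [630.0, 204.0]] side crop [[176.0, 181.0], [229.0, 129.0], [272.0, 217.0]]
(array([ 0.4,  0.2, 11.9]), array([-0.06,  0.03,  0.08]))
```

View pics/c7.png

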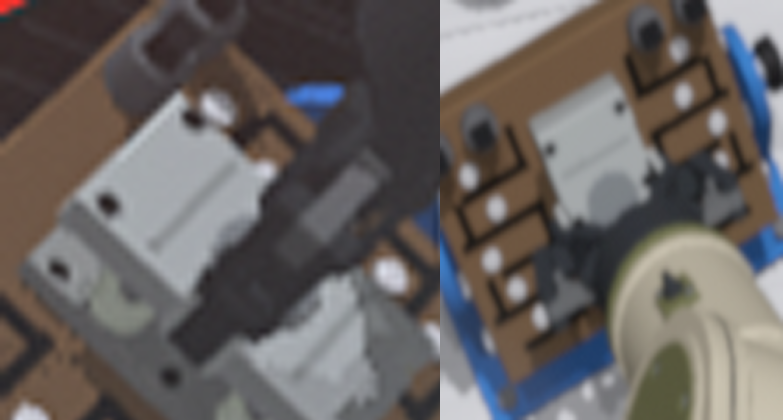

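No normal force at 21 mm (below the 26 mm stud tips), so the slots have gone over the studs. Continuing down.

Emit:
{"method": "send_rows", "body": {
  "plan": [0.4,0.3,0.2,3,0,0,0,0.4,0.4,0.2,6,0,0,0,0.4,0.4,0.2,9,0,0,0,0.4,0.4,0.2,12,0,0,0,0.4,0.4,0.2,12,0,0,0]
}}

```text
time: 6.48
tool_pos: [0.6097, 0.0354, 0.1502]
ee_rot: [0.931, 0.132, 0.338, -0.048]
force: [-0.1, -0.2, -2.2]
width: 0.711
```

Emit:
{"method": "send_rows", "body": {
  "plan": [0.4,0,0,1,0,0,0,0.4,0,0,1,0,0,0,0.4,0,0,1,0,0,0]
}}

```text
time: 6.73
tool_pos: [0.6103, 0.0356, 0.1496]
ee_rot: [0.931, 0.132, 0.338, -0.048]
force: [-4.6, -1.1, 0.9]
width: 0.706
```

```bash
python3 - <<'E'
from h import *
rep();p,r=tgt([2,0,7.5]);print(move(p,r))
E
```

```text
t 6.73 tcp local mm [ 2.6  0.2 23.4] F local [-3.   0.2  3.7] M [ 0.11  0.72 -0.05] w 0.706 rot err deg [ 0.09 -0.08 -0.07] q [-0.2  -0.27  2.21  0.53  0.63  0.75]
(array([-0.6,  0.2,  0.9]), array([-0.09,  0.08,  0.07]))
```

Pistons touched at z≈8.4, as expected. Now I'll slide down-slope onto the studs.

Emit:
{"method": "send_rows", "body": {
  "plan": [0.4,-0.8,0,0,0,0,0,0.4,-1.5,0,0,0,0,0,0.4,-2.2,0,0,0,0,0,0.4,-2.6,0,0,0,0,0,0.4,-2.6,0,0,0,0,0]
}}

```text
time: 7.15
tool_pos: [0.6088, 0.0348, 0.1485]
ee_rot: [0.93, 0.132, 0.338, -0.048]
force: [-2.0, -0.9, 2.4]
width: 0.705
```

```bash
python3 - <<'E'
from h import *
rep()
E
```

```text
t 7.15 tcp local mm [ 0.6 -0.1 23.6] F local [-0.1 -0.3  3.2] M [0.   0.14 0.03] w 0.705 rot err deg [ 0.05 -0.02 -0.08] q [-0.2  -0.27  2.22  0.53  0.63  0.75]
```

Emit:
{"method": "send_rows", "body": {
  "plan": [0.4,-0.7,0,0,0,0,0,0.4,-1.3,0,0,0,0,0,0.4,-1.8,0,0,0,0,0,0.4,-1.8,0,0,0,0,0]
}}

```text
time: 7.48
tool_pos: [0.6081, 0.0345, 0.1481]
ee_rot: [0.93, 0.132, 0.339, -0.048]
force: [4.6, 1.6, 0.6]
width: 0.705
```

```bash
python3 - <<'E'
from h import *
rep()
E
```

```text
t 7.48 tcp local mm [-0.2 -0.2 23.9] F local [ 4.1  0.3 -2.7] M [ 0.1  -0.42 -0.02] w 0.705 rot err deg [ 0.03  0.07 -0.08] q [-0.2  -0.28  2.22  0.54  0.62  0.74]
```

Stud contact is felt (Fx +4 N at x≈0). I'll seat it slightly and release.

Emit:
{"method": "send_rows", "body": {
  "plan": [0.4,0,0,0.8,0,0,0,0.4,0,0,0.8,0,0,0,0.4,0,0,0.8,0,0,0,0.4,0,0,0.8,0,0,0]
}}

```text
time: 7.82
tool_pos: [0.6086, 0.0346, 0.1476]
ee_rot: [0.93, 0.132, 0.339, -0.048]
force: [-3.6, 1.0, 4.0]
width: 0.706
```

```bash
python3 - <<'E'
from h import *
rep()
E
```

```text
t 7.82 tcp local mm [-0.1 -0.2 23.1] F local [0.1 2.  5.1] M [0.14 0.18 0.02] w 0.706 rot err deg [ 0.03  0.08 -0.08] q [-0.2  -0.27  2.22  0.54  0.62  0.74]
```

Emit:
{"method": "send_rows", "body": {
  "plan": [0.8,0,0,0,0,0,0,1,0,0,0,0,0,0,1,0,0,0,0,0,0,1,0,0,0,0,0,0,1,0,0,0,0,0,0]
}}

```text
time: 8.23
tool_pos: [0.6084, 0.0346, 0.1473]
ee_rot: [0.93, 0.132, 0.339, -0.048]
force: [-0.6, -1.2, 0.2]
width: 1.002
```

Emit:
{"method": "send_rows", "body": {
  "plan": [1,0,0,-3,0,0,0,1,0,0,-10,0,0,0,1,0,0,-25,0,0,0,1,0,0,-45,0,0,0,1,0,0,-60,0,0,0]
}}

```text
time: 8.65
tool_pos: [0.5705, 0.0237, 0.1942]
ee_rot: [0.93, 0.132, 0.339, -0.048]
force: [0.8, -0.6, 1.3]
width: 0.999
```

```bash
python3 - <<'E'
from h import *
rep()
c=cam('side','side8.png');t=cam('top','top8.png')
A,o=valve(VX,VY,VYAW)
for w in(cloud(c),cloud(t)):
    L=(w-o)@A*1e3
    m=(abs(L[...,0])<48)&(abs(L[...,1])<28)&(abs(L[...,2]-22)<7)&(np.hypot(L[...,0],L[...,1])>22)
    B=np.c_[L[m][:,:2],np.ones(m.sum())];print(m.sum(),np.linalg.lstsq(B,L[m][:,2],rcond=None)[0].round(3))
P=np.array([[55,31,22],[55,-31,22],[-55,31,22],[-55,-31,22],[0,0,25],[-45,18,22],[-45,-18,22]])/1e3@A.T+o
def ov(f,c,x0,y0,w,h,k):
    I=cv2.resize(cv2.imread('pics/'+f)[y0:y0+h,x0:x0+w],None,fx=k,fy=k,interpolation=cv2.INTER_CUBIC)
    for u,v in proj(c,P): cv2.drawMarker(I,(int((u-x0+.5)*k),int((v-y0+.5)*k)),(0,0,255),cv2.MARKER_CROSS,9,1)
    return I
cv2.imwrite('pics/c8.png',np.hstack([ov('side8.png',c,225,190,80,90,5),ov('top8.png',t,240,150,75,90,5)]))
E
```

```text
t 8.65 tcp local mm [-0.5 -0.2 84.3] F local [ 1.3 -0.8  0.6] M [-0.06  0.31 -0.01] w 0.999 rot err deg [ 0.04  0.04 -0.08] q [-0.25 -0.48  2.28  0.49  0.77  0.79]
619 [-1.2000e-02  6.0000e-03  2.1993e+01]
680 [-0.0000e+00  6.0000e-03  2.1507e+01]
```

View pics/c8.png

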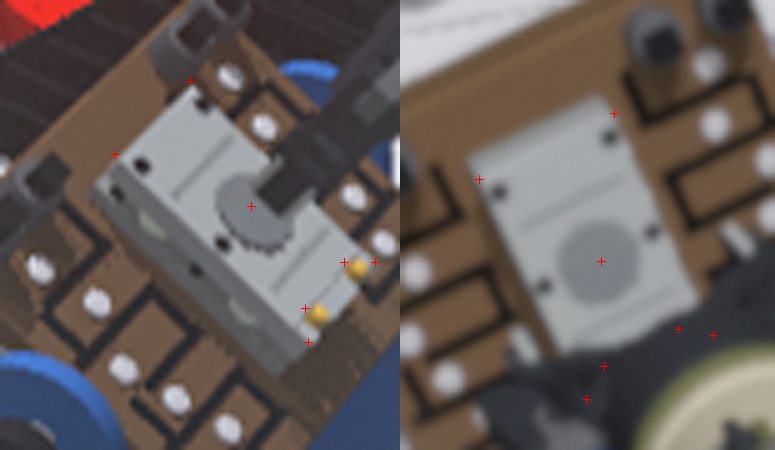

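The cover rests by itself: studs through both slots (side crop (358,266) and (318,313)), plane level at z≈22 in both clouds. Now I'll close the fingers and centre them on the boss.

Emit:
{"method": "send_rows", "body": {
  "plan": [0,0,0,5,0,0,0,0,0,0,10,0,0,0,0,0,0,15,0,0,0,0,0,0,20,0,0,0,0,0,0,20,0,0,0]
}}

```text
time: 9.17
tool_pos: [0.5838, 0.0273, 0.1786]
ee_rot: [0.93, 0.132, 0.34, -0.048]
force: [0.8, 0.1, 0.3]
width: 0.296
```

Emit:
{"method": "send_rows", "body": {
  "plan": [0,0,0,0,0,0,0,0,0,0,0,0,0,0,0,0,0,0,0,0,0,0,0,0,0,0,0,0,0,0,0,0,0,0,0]
}}

```text
time: 9.58
tool_pos: [0.584, 0.0272, 0.1789]
ee_rot: [0.93, 0.132, 0.34, -0.048]
force: [-0.2, -0.2, 0.1]
width: 0.001
```

```bash
python3 - <<'E'
from h import *
rep();p,r=tgt([0,0,48],0);print(move(p,r))
E
```

```text
t 9.58 tcp local mm [ 0.3 -0.5 63.6] F local [-0.2 -0.2  0.3] M [0.02 0.33 0.  ] w 0.001 rot err deg [-0.01  0.13 -0.1 ] q [-0.23 -0.41  2.26  0.5   0.72  0.77]
(array([-0.3, -0.5, 15.6]), array([ 0.01, -0.13,  0.1 ]))
```

Emit:
{"method": "send_rows", "body": {
  "plan": [0,-0.3,-0.5,5,0,-0.1,0,0,-0.3,-0.5,10,0,-0.1,0,0,-0.3,-0.5,14,0,-0.1,0,0,-0.3,-0.5,16,0,-0.1,0,0,-0.3,-0.5,16,0,-0.1,0]
}}

```text
time: 10.0
tool_pos: [0.5933, 0.0307, 0.1655]
ee_rot: [0.93, 0.132, 0.338, -0.048]
force: [0.3, -0.3, -0.1]
width: -0.002
```

Emit:
{"method": "send_rows", "body": {
  "plan": [0,0,0,1,0,0,0,0,0,0,2,0,0,0,0,0,0,2,0,0,0,0,0,0,2,0,0,0]
}}

```text
time: 10.33
tool_pos: [0.5946, 0.0311, 0.164]
ee_rot: [0.93, 0.132, 0.338, -0.048]
force: [0.3, -0.1, 0.4]
width: 0.004
```

```bash
python3 - <<'E'
from h import *
rep()
E
```

```text
t 10.33 tcp local mm [-0.7  0.3 44.9] F local [ 0.5 -0.1  0.2] M [-0.    0.31 -0.02] w 0.004 rot err deg [ 0.03 -0.04 -0.08] q [-0.21 -0.35  2.24  0.51  0.67  0.76]
```

Emit:
{"method": "send_rows", "body": {
  "plan": [0,0.5,0,0.7,0,0,0,0,0.5,0,1.5,0,0,0,0,0.5,0,1.5,0,0,0,0,0.5,0,1.5,0,0,0]
}}

```text
time: 10.67
tool_pos: [0.5958, 0.0314, 0.1632]
ee_rot: [0.93, 0.132, 0.338, -0.048]
force: [-4.4, -0.6, 3.6]
width: 0.001
```

```bash
python3 - <<'E'
from h import *
rep()
E
```

```text
t 10.67 tcp local mm [-0.2  0.2 43.5] F local [-1.   0.6  5.6] M [0.   0.58 0.04] w 0.001 rot err deg [ 0.03 -0.05 -0.08] q [-0.21 -0.34  2.24  0.51  0.67  0.76]
```

Emit:
{"method": "send_rows", "body": {
  "plan": [0,0,0,0.7,0,0,0,0,0,0,1.4,0,0,0,0,0,0,2,0,0,0,0,0,0,2,0,0,0]
}}

```text
time: 11.0
tool_pos: [0.597, 0.0318, 0.1618]
ee_rot: [0.93, 0.132, 0.338, -0.048]
force: [-8.0, -0.5, 4.8]
width: -0.001
```

```bash
python3 - <<'E'
from h import *
rep()
E
```

```text
t 11.0 tcp local mm [-0.2  0.2 41.6] F local [-2.9  1.7  8.7] M [0.12 0.8  0.04] w -0.001 rot err deg [ 0.03 -0.05 -0.09] q [-0.21 -0.33  2.24  0.51  0.67  0.76]
```

Emit:
{"method": "send_rows", "body": {
  "plan": [0,-0.4,0,0.7,0,0,0,0,-0.8,0,1.4,0,0,0,0,-0.8,0,2,0,0,0,0,-0.8,0,2,0,0,0]
}}

```text
time: 11.33
tool_pos: [0.598, 0.032, 0.1605]
ee_rot: [0.93, 0.133, 0.339, -0.048]
force: [-9.3, -0.9, 8.4]
width: 0.003
```

```bash
python3 - <<'E'
from h import *
rep()
E
```

```text
t 11.33 tcp local mm [-0.2  0.2 40. ] F local [-1.6  1.8 12.3] M [ 0.37  0.67 -0.  ] w 0.003 rot err deg [ 0.03  0.   -0.11] q [-0.21 -0.33  2.24  0.52  0.66  0.76]
```

Emit:
{"method": "send_rows", "body": {
  "plan": [0,-0.3,-0.3,0.7,0,0,0,0,-0.5,-0.5,1.5,0,0,0,0,-0.5,-0.5,1.5,0,0,0,0,-0.5,-0.5,1.5,0,0,0]
}}

```text
time: 11.67
tool_pos: [0.5986, 0.0323, 0.1597]
ee_rot: [0.93, 0.133, 0.339, -0.047]
force: [-11.6, -3.0, 8.3]
width: -0.002
```

```bash
python3 - <<'E'
from h import *
rep()
c=cam('side','side9.png');t=cam('top')
A,o=valve(VX,VY,VYAW)
for w in(cloud(c),cloud(t)):
    L=(w-o)@A*1e3
    m=(abs(L[...,0])<50)&(abs(L[...,1])<28)&(abs(L[...,2]-17)<5)&(np.hypot(L[...,0],L[...,1])>22)
    B=np.c_[L[m][:,:2],np.ones(m.sum())];print(m.sum(),np.linalg.lstsq(B,L[m][:,2],rcond=None)[0].round(3))
cv2.imwrite('pics/c9.png',cv2.resize(cv2.imread('pics/side9.png')[190:280,225:305],None,fx=6,fy=6,interpolation=cv2.INTER_CUBIC))
rep()
E
```

```text
t 11.67 tcp local mm [-0.2  0.3 39. ] F local [-3.8  0.3 14.1] M [-0.04  1.01 -0.01] w -0.002 rot err deg [-0.01  0.04 -0.14] q [-0.21 -0.33  2.24  0.52  0.66  0.76]
628 [-1.2000e-02  1.0000e-03  1.6637e+01]
461 [ 0.0000e+00 -1.0000e-03  1.6026e+01]
t 11.77 tcp local mm [-0.2  0.3 39. ] F local [-3.8 -0.5 14.8] M [-0.08  0.97 -0.01] w -0.002 rot err deg [-0.01  0.04 -0.14] q [-0.21 -0.33  2.24  0.52  0.66  0.76]
```

View pics/c9.png

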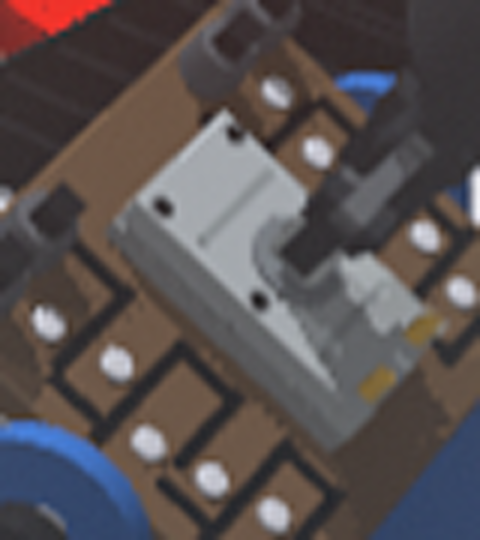

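Level (slope ≤1.2 %) and about 5.4 mm further down, on the studs, with 14–15 N normal. I'll trim the small sideways force and hold.

Emit:
{"method": "send_rows", "body": {
  "plan": [0,-0.8,-0.2,0.7,0,0,0,0,-1.3,-0.2,0.8,0,0,0,0,-1.3,-0.2,0.8,0,0,0,0,-1.3,-0.2,0.8,0,0,0,0,-1.3,-0.2,0.8,0,0,0]
}}

```text
time: 12.18
tool_pos: [0.5986, 0.0322, 0.1596]
ee_rot: [0.93, 0.133, 0.34, -0.047]
force: [-11.7, -1.8, 10.2]
width: -0.003
```

```bash
python3 - <<'E'
from h import *
rep()
E
```

```text
t 12.18 tcp local mm [-0.3  0.2 38.9] F local [-2.5  1.5 15.3] M [ 0.25  0.67 -0.06] w -0.003 rot err deg [-0.03  0.13 -0.16] q [-0.21 -0.33  2.24  0.52  0.66  0.75]
```

Now 15.3 N. Camera calls hold the last target exactly, so I'll use them for a steady, monitored hold.

```bash
python3 - <<'E'
from h import *
A,o=valve(VX,VY,VYAW);F=[]
for i in range(80):
    manip.camera('side');F.append(manip.get_state()['force']@A)
F=np.array(F);n=np.linalg.norm(F,axis=1)
for k in range(0,80,16):print(F[k:k+16].mean(0).round(1),n[k:k+16].mean().round(1))
print('Fn min/max',F[:,2].min(),F[:,2].max());rep()
E
```

```text
[-1.8  1.6 14.7] 14.9
[-1.9  1.6 14.7] 14.9
[-2.   1.5 14.4] 14.6
[-2.   1.6 14.5] 14.7
[-1.8  1.5 14.5] 14.7
Fn min/max 13.108884994654662 15.71912545209873
t 16.18 tcp local mm [-0.3  0.2 38.9] F local [-2.2  0.5 15. ] M [0.27 0.68 0.01] w 0.001 rot err deg [-0.03  0.13 -0.16] q [-0.21 -0.33  2.24  0.52  0.66  0.75]
```

```bash
python3 - <<'E'
from h import *
print(manip.finish_job());rep()
E
```

```text
the job is handed in; nothing more can be done
None
the job is handed in; nothing more can be done
```

The cover is in place on the valve body. The arm was still pressing its boss with about 15 N when I handed the job in, at about 16 s of the 54 s.

- **Picking:** I took the smaller aluminium plate, on the right mat, and left the larger one on the bench and the blue one alone.
- **Placing:** I lowered it with both slots over the studs onto the pistons, then slid it down until it touched the studs and let go. After I let go it stayed put, level at about 8 mm off the pad, with both studs showing through its slots.
- **Pressing:** With the fingers shut I pressed the middle of the boss. The cover went down about 5.4 mm and stayed level to about 1%, leaving a gap of roughly 2.5 mm.
- **Holding:** I held for 4 s, with the push averaging 14.6 N (13.1 to 15.7 N).

**Where checks disagreed:**
- The two cameras differed by about 1 pixel (about 2 mm). The forces felt at the studs and pistons settled the position.
- A sideways force of about 2.5 N stayed in the push even after I trimmed it. The cover did not move off the studs.
- I did not take a final picture of the other things on the bench. Apart from the cover, its mat and the valve body, the arm was not steered near anything, and no unexpected force showed.

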